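# Clear the old tea light and hold the warmer's drawer open at the mark

## Task

Help me change the light in the tea warmer: first pick the burnt-out tea light off the warmer's sill and drop it into the wire basket for used ones. Then take the drawer by its black knob, pull it out against its spring until the drawer's front face lines up with the red line across the sill, and keep it there so that I can put in a fresh light: finish while still holding the knob. Don't pull the drawer before the old light is in the basket, and leave the basket and the other things on the worktop where they are.

Things in the scene. Friction and masses are not known exactly. Their poses are not given: they have to be found in the camera images.
- warmer: White tea warmer, fixed, sizes in mm. Origin on the worktop 55 mm in front of the middle of the shut drawer's front face; -x points out of its front (the way the drawer pulls), z up. Housing x 55 to 185, y -70 to 70, 75 high (pot rests to 82). A flat dark sill, 12 high, 140 wide, lies before it, x 55 to -69; 5 mm steel rails on its side edges (y = +-64, top z = 17).
- drawer: The warmer's drawer: light wood front panel 108 mm wide, z 15 to 60 mm above the worktop, with a black upright cylindrical knob, 22 mm diameter, z 34 to 68 mm, on a thin stem. Origin at worktop level under its front face; axes as the warmer's. Shut at the start; slides along the warmer's -x up to 100 mm. A spring always pulls it shut: 3 N plus 50 N per metre (7 N at 80 mm).
- knob_grip (a point): Centre of the black knob, 51 mm above the worktop, 42 mm in front of the drawer's front face; moves with the drawer; 31 mm are free between knob and face.
- drawer_front (a point): Middle of the drawer's front face (the face towards the robot), 37.5 mm above the worktop; moves with the drawer.
- red_mark: Red line, 2.5 mm wide, straight across the sill, with a small red clip (8 x 12 mm, top at z = 29 mm) on the +y rail. Origin at worktop level under the middle of the line; axes as the warmer's. Fixed in each run, 45 to 78 mm in front of the shut drawer's face. The drawer is at the mark when drawer_front is level with it along the warmer's x.
- tea_light: Burnt-out tea light: small round metal cup with green wax, 38 mm diameter, 17 mm high, about 20 g. Origin at the centre of its underside, z up. Stands on the sill in front of the knob.
- basket: Loose square wire basket, 130 x 130 mm outside, 122 mm inside, rim 50 mm high, floor 3 mm thick, about 0.5 kg. Origin at the centre of its underside, z up.
- wooden_spoon: Wooden spoon 316 x 54 x 14 mm lying along the back of the worktop, where wall cabinets hang less than 0.6 m above it (from about x = 0.63 m back). To be left alone. Origin at the middle of its underside.
- garlic: Garlic bulb, 60 mm diameter, 59 mm high, at the front right of the worktop. To be left alone. Origin at the centre of its underside.
- lemon: Lemon 78 x 55 x 56 mm at the front middle of the worktop. To be left alone. Origin at the centre of its underside.
Things that resemble listed ones, but are neither listed nor needed, are in the scene too. Leave any brown or orange look-alike of the tea_light alone.

How it is judged:
On the way, in this order (a step that is already met when the one before it is completed fails the run):
1. the tea light lies in the basket, let go, with the drawer still shut (x of tea_light in the frame of basket between -0.06 and 0.06 m and y of tea_light in the frame of basket between -0.06 and 0.06 m and z of tea_light in the frame of basket between -0.005 and 0.035 m and contact force between the fingers and tea_light below 0.1 N and linear speed of tea_light below 0.03 m/s and x of drawer_front in the frame of warmer above 0.045 m), for 0.2 s.
2. the drawer is held at the red mark by its knob (x of drawer_front in the frame of red_mark between -0.006 and 0.006 m and contact force between the fingers and drawer above 1 N and distance between the grasp point and knob_grip below 0.045 m and linear speed of drawer below 0.01 m/s), for 0.3 s.
At the end, for the whole second after the job is handed in: Finishes holding: TCP within 45 mm of the black knob's centre, fingers bearing on the drawer with over 1 N, drawer still (under 10 mm/s) with its front face within 6 mm of the middle of the red mark; the old tea light lies at rest and released inside the basket (all of step 2 and x of tea_light in the frame of basket between -0.06 and 0.06 m and y of tea_light in the frame of basket between -0.06 and 0.06 m and z of tea_light in the frame of basket between -0.005 and 0.035 m and contact force between the fingers and tea_light below 0.1 N and linear speed of tea_light below 0.03 m/s); the arm keeps its last pose, push and grip.
It fails at once if the drawer is pulled out more than 15 mm before the tea light is in the basket (x of drawer_front in the frame of warmer below 0.04 m and not (x of tea_light in the frame of basket between -0.06 and 0.06 m and y of tea_light in the frame of basket between -0.06 and 0.06 m and z of tea_light in the frame of basket between -0.005 and 0.035 m)).
It fails at once if the basket is shifted by more than 30 mm (distance of basket from where it was at the start of the episode above 0.03 m).
It fails at once if the wooden spoon is shifted by more than 30 mm (distance of wooden_spoon from where it was at the start of the episode above 0.03 m).
It fails at once if the garlic is shifted by more than 30 mm (distance of garlic from where it was at the start of the episode above 0.03 m).
It fails at once if the lemon is shifted by more than 30 mm (distance of lemon from where it was at the start of the episode above 0.03 m).
It also fails if it takes over 50 s, if anything falls off the work surface, if the arm or the gripper's body presses on something with over 40 N, if the wrist force passes 120 N, or if a joint passes its speed limit or range.

## Robot

A 7-joint arm with a two-finger parallel gripper is mounted at the origin on a cart in front of the work surface, level with it; the furniture and walls round the work are solid. World frame = base frame: x ahead of the robot, y to its left, z up, the work surface at z = 0. Lengths are in m, angles in rad, forces in N, time in s.
With the tool pointing down it reaches from about 0.425 to 0.875 m from the base axis. Payload 4.7 kg.
Tool frame: the origin (TCP) lies between the finger pads, 19 mm behind the fingertips; this is the grasp point; z points along the fingers, y is the line along which they close (so a half turn about z gives the same grasp; the last joint's range is limited). The gripper opens to 87 mm and grips with 3 to 60 N. Pads are 19 mm wide; open, the fingers measure 117 mm over their backs; the gripper's body (75 mm by 190 mm) begins 51 mm behind the grasp point.
Start: joints at [1.301, 0.321, -0.07, 1.45, 0.023, 1.371, -0.057], TCP at [0.182, -0.624, 0.241] pointing down, gripper open.
Joint ranges: [-2.86, 2.86], [-0.3, 2.09], [-1.38, 1.24], [0.06, 2.45], [-1.56, 4.7], [0.09, 2.05], [-2.69, 2.69]. Speed limits (rad/s): [2.57, 2.57, 3.14, 3.14, 3.14, 3.14, 3.14].

## Interface

Orientations are given as a rotation vector (axis times angle).
In Python, from bench import ctrl, vision gives the robot as it stands.
- The arm moves only by the tool jog_arm, never from a script. Its argument "increments" is a list of rows, each an object of numbers: "tx", "ty", "tz": the shift along the tool's x, y, z in mm; "wx", "wy", "wz": the turn, a rotation vector about the tool's x, y, z in rad; "gripper": the opening, from 0 (shut) to 1 (fully open). In form: [{"tx": .., "ty": .., "tz": .., "wx": .., "wy": .., "wz": .., "gripper": ..}, ...]. A call has exactly 5 rows; each row is the pose to reach, as a shift and turn from the pose commanded when the call began, along the tool's axes at that moment; what a row does not reach only later rows make up. A row lasts 1/12 s, in which the tool goes at most 41.7 mm and 7.16 degrees, less where a joint would pass 70% of its speed; a pose out of reach is approached as far as the arm can. A call with a gripper value outside its range is refused whole. The fingers move at their own pace and stop on an object; "grip_force" is the grip in N (left out, the last holds). Time passes only in rows, so rows that repeat a pose let the fingers close, or fill a call up. It gives the time, the measured TCP pose, the force, the opening and the grip force at its end, in the units of the state.
- ctrl.get_state(): the state, without advancing time (a new reading comes with each control period).
- vision.get_image(name): name is "scene" or "side" or "wrist"; returns a dict with "color" (384x512x3 uint8, blue, green, red), "fx", "fy", "cx", "cy" (pixels), "k1" (the pictures are not rectified: a ray, as slopes to the right and down, at radius r is drawn at 1 + k1 r^2 times it, then the intrinsics apply), "extrinsics" (4x4, takes a point from world to camera coordinates). Camera axes: x right, y down, z forward; pixel columns grow to the right and rows downward; lengths in m; the calibration is good to about 2 mm. A picture is of the moment at which its call begins. There is no depth.
- ctrl.close_job(): hands the job in; it is judged then, once.
Trained networks look in the newest picture that a camera, given by its name, has taken for a name from the list of things; names that differ only in an ending like _2 or _b are one class to them, and where a whole thing is asked for, a point or a joint stands for the part that bears it (a point fixed in the world has none). Each returns a list of dicts, best first, with "conf" (0 to 1); they miss things now and then, are a little off and sometimes report something else, mostly with a low value. They report only what shows in the picture. A call takes as long as a camera call. They do not tell look-alikes from the thing itself.
- vision.spot_in(camera, thing): "bbox" ([left, top, right, bottom] in pixels, round what is visible of it).
The state is a dict: "time": time; "joint_positions": joint angles; "qd": joint speeds; "joint_torque": joint torques, N m; "position": TCP position; "tool_rot": TCP orientation; "ft_force": force on the tool from outside, world axes, zero at the start; "torque": the same for the moment, N m; "grip_width": opening from 0.0 (shut) to 1.0 (fully open); "grip_force": force on a finger pad.
Only numpy, scipy, OpenCV 4.12 (cv2) and the standard library are available. Lean on these libraries where they do the work, as an engineer would, in place of code of your own. Each camera call takes 0.05 s, during which the arm holds its last target. There are 200 camera calls.

## Working session

There is one attempt and no reset: what is moved stays moved. The work goes in short steps, Python scripts to look and compute and a tool call to move; the robot and the scene stay as the last step left them, time stands still between calls to the robot, and variables do not carry over. Pictures are saved under pics/ and viewed, at most 10 in all, crops included, and the job is handed in when it is done.

Besides the shell and the picture viewer there is one more tool, called after ">>>" by a JSON object that holds its "method" and its "body". jog_arm: Moves the arm, as the interface text tells. Its arguments: {"type":"object","properties":{"increments":{"type":"array"},"grip_force":{"type":"number"}},"required":["increments"]}

```bash
mkdir -p pics; cat > h.py <<'E'
import numpy as np, cv2
from bench import ctrl, vision
from scipy.spatial.transform import Rotation as R
def shot(cam,name=None):
    d=vision.get_image(cam)
    if name: cv2.imwrite(f'pics/{name}.png',d['color'])
    return d
def px2w(d,u,v,z):
    xd,yd=(u-d['cx'])/d['fx'],(v-d['cy'])/d['fy']; x,y=xd,yd
    for _ in range(20):
        s=1+d['k1']*(x*x+y*y); x,y=xd/s,yd/s
    E=np.array(d['extrinsics']); Rm,t=E[:3,:3],E[:3,3]
    c=-Rm.T@t; r=Rm.T@np.array([x,y,1]); return c+r*(z-c[2])/r[2]
def w2px(d,p):
    E=np.array(d['extrinsics']); q=E[:3,:3]@np.array(p)+E[:3,3]; x,y=q[:2]/q[2]; s=1+d['k1']*(x*x+y*y)
    return np.array([d['fx']*x*s+d['cx'],d['fy']*y*s+d['cy']])
E
python3 - <<'E'
from h import *
np.set_printoptions(precision=3,suppress=True)
ims=[]
for c in('scene','side'):
    d=shot(c,c); ims.append(d['color'])
    E=np.array(d['extrinsics']);print(c,d['fx'],d['k1'],-E[:3,:3].T@E[:3,3])
    for t in('tea_light','basket','drawer','warmer','red_mark','knob_grip','garlic','lemon'):
        for o in vision.spot_in(c,t)[:4]: print(t,round(o['conf'],2),np.round(o['bbox']))
s=ctrl.get_state();print(s)
E
```

```text
scene 403.5361188443605 -0.1457722978079715 [0.211 0.736 0.618]
tea_light 0.77 [221. 280. 240. 302.]
tea_light 0.64 [297. 241. 315. 257.]
tea_light 0.52 [255. 233. 275. 246.]
basket 0.72 [160. 176. 290. 271.]
basket 0.58 [262. 149. 323. 196.]
drawer 0.68 [208. 202. 248. 241.]
warmer 0.94 [160. 174. 286. 273.]
knob_grip 0.95 [210. 201. 250. 238.]
garlic 0.84 [341. 157. 359. 181.]
lemon 0.77 [311. 201. 339. 227.]
side 377.43595401449744 -0.10770683877318539 [ 0.466 -0.982  0.461]
tea_light 0.38 [207. 189. 219. 200.]
basket 0.94 [204. 216. 259. 255.]
drawer 0.41 [227. 185. 243. 191.]
garlic 0.83 [159. 237. 186. 260.]
{'time': 0.9, 'joint_positions': array([ 1.301,  0.321, -0.07 ,  1.45 ,  0.023,  1.371, -0.057]), 'qd': array([-0.   , -0.001, -0.   , -0.   , -0.001, -0.   , -0.001]), 'joint_torque': array([  0.   , -49.109,  -0.403, -31.277,  -0.064,   0.033,  -0.   ]), 'position': array([ 0.182, -0.624,  0.241]), 'tool_rot': array([3.11 , 0.444, 0.   ]), 'ft_force': array([0.169, 0.622, 0.388]), 'torque': array([-0.04 , -0.002, -0.028]), 'grip_force': 0.0, 'grip_width': 0.9975568734942045}
```

View pics/scene.png

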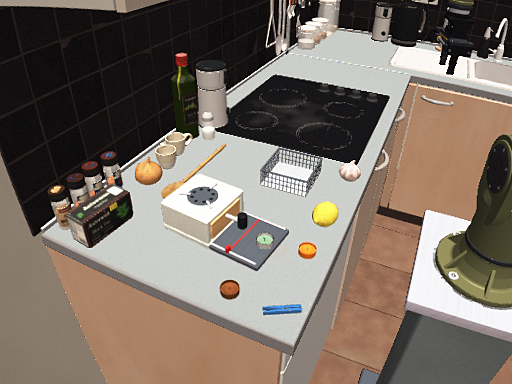

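View pics/side.png

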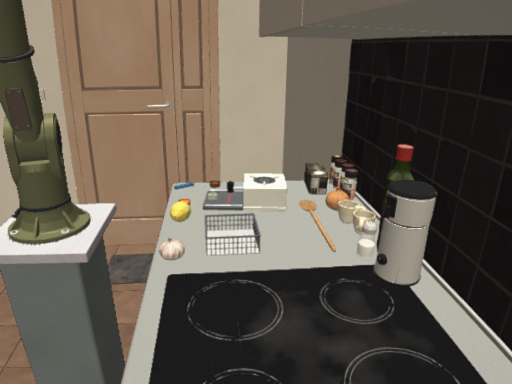

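The scene view shows three candidates: green at (265,240) on the sill, brown at (230,289), and orange at (307,250). The green one on the sill is the target. The basket is at about (291,170), the knob at (242,221), and the red line runs from (228,249) to about (255,228). I'll check the choice in a close crop.

```bash
python3 - <<'E'
import cv2
a=cv2.imread('pics/scene.png')[145:275,155:330]
cv2.imwrite('pics/crop.png',cv2.resize(a,None,fx=4.5,fy=4.5,interpolation=cv2.INTER_CUBIC))
E
```

```text
(no output)
```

View pics/crop.png

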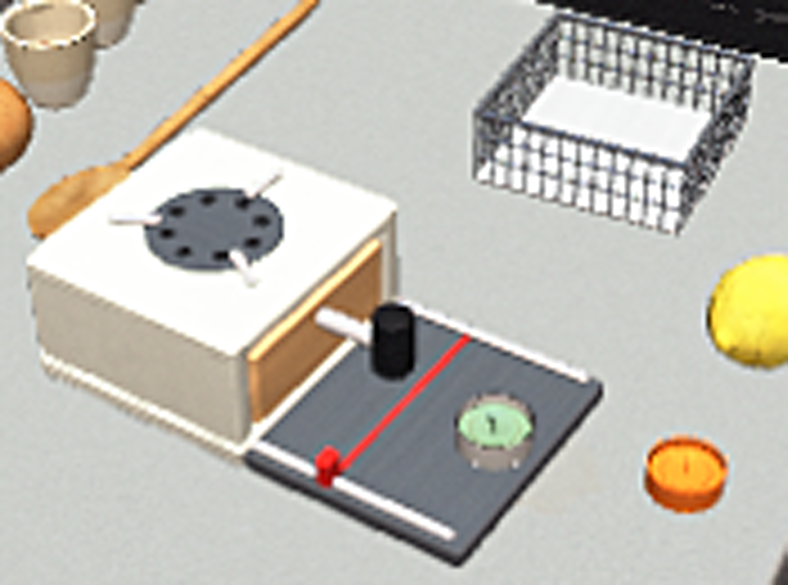

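The crop confirms it: green wax in a metal cup on the sill at crop (496,428), with the brown and orange ones off the warmer. Next I fit the poses from the known geometry.

```bash
python3 - <<'E'
from h import *
from scipy.optimize import least_squares
np.set_printoptions(precision=4,suppress=True)
d=shot('scene')
P=lambda c:((np.array(c)+.5)/4.5-.5)+[155,145]
def fit(pts,x0):
    def T(q,p): c,s=np.cos(q[2]),np.sin(q[2]); return [q[0]+c*p[0]-s*p[1],q[1]+s*p[0]+c*p[1],p[2]]
    f=lambda q:np.concatenate([w2px(d,T(q,np.array(p)/1000))-P(c) for p,c in pts])
    r=least_squares(f,x0,loss='soft_l1'); print(r.x,r.fun.round(1)); return r.x
w=fit([((55,70,75),(243,355)),((55,-70,75),(397,207)),((185,70,75),(30,262)),((185,-70,75),(200,128)),((-69,70,12),(460,553)),((-69,-70,12),(602,385)),((13,0,68),(394,313))],[.6,.2,0])
def inw(p): c,s=np.cos(w[2]),np.sin(w[2]); v=p[:2]-w[:2]; return np.array([c*v[0]+s*v[1],-s*v[0]+c*v[1]])
for n,c,z in(('red+y',(340,471),.012),('red-y',(467,338),.012),('tea',(496,428),.0285),('knobtop',(394,313),.068)):
    p=px2w(d,*P(c),z); print(n,p,inw(p))
b=fit([((-65,65,50),(475,112)),((-65,-65,50),(752,62)),((65,65,50),(475,112)),((65,-65,50),(562,13)),((-65,65,50),(685,163))][1:2]+[((-65,65,50),(685,163)),((65,65,50),(475,112)),((65,-65,50),(562,13))],[.5,-.1,0])
for c in((475,112),(685,163),(752,62),(562,13)): print(px2w(d,*P(c),.05))
E
```

```text
[ 0.5042  0.1421 -0.1073] [-2.  -0.2  0.7 -0.8 -1.5 -0.5 -0.2 -0.1  0.6  0.8  1.3 -0.5  0.1  0.6]
red+y [0.5188 0.1951 0.012 ] [0.0088 0.0542]
red-y [0.5064 0.0797 0.012 ] [ 0.0088 -0.0618]
tea [0.4579 0.1514 0.0285] [-0.047   0.0043]
knobtop [0.5181 0.1391 0.068 ] [ 0.0141 -0.0015]
[ 0.5056 -0.1284 -0.0009] [ 1.2 -0.6  0.2  1.3 -0.6 -0.2 -0.5 -0.5]
[ 0.5689 -0.0632  0.05  ]
[ 0.4431 -0.0685  0.05  ]
[ 0.4426 -0.1889  0.05  ]
[ 0.5681 -0.1913  0.05  ]
```

>>> {"method": "jog_arm", "body": {"increments": [{"tx": 32,"ty": -21,"tz": 0,"wz": 0.08},{"tx": 64,"ty": -42,"tz": 0,"wz": 0.16},{"tx": 96,"ty": -63,"tz": 0,"wz": 0.24},{"tx": 128,"ty": -84,"tz": 0,"wz": 0.32},{"tx": 160,"ty": -105,"tz": 0,"wz": 0.39,"gripper": 0.65}]}}

```text
validation failed for argument at $.in...
```

>>> {"method": "jog_arm", "body": {"increments": [{"tx": 32,"ty": -21,"tz": 0,"wx": 0,"wy": 0,"wz": 0.08,"gripper": 0.65},{"tx": 64,"ty": -42,"tz": 0,"wx": 0,"wy": 0,"wz": 0.16,"gripper": 0.65},{"tx": 96,"ty": -63,"tz": 0,"wx": 0,"wy": 0,"wz": 0.24,"gripper": 0.65},{"tx": 128,"ty": -84,"tz": 0,"wx": 0,"wy": 0,"wz": 0.32,"gripper": 0.65},{"tx": 160,"ty": -105,"tz": 0,"wx": 0,"wy": 0,"wz": 0.39,"gripper": 0.65}]}}

```text
time: 1.37
position: [0.3071, -0.477, 0.2414]
tool_rot: [3.136, -0.173, 0.0]
ft_force: [0.6, -0.3, 0.2]
grip_width: 0.715
grip_force: 0.0
```

>>> {"method": "jog_arm", "body": {"increments": [{"tx": 26,"ty": -31,"tz": 0,"wx": 0,"wy": 0,"wz": 0,"gripper": 0.65},{"tx": 52,"ty": -62,"tz": 0,"wx": 0,"wy": 0,"wz": 0,"gripper": 0.65},{"tx": 78,"ty": -93,"tz": 0,"wx": 0,"wy": 0,"wz": 0,"gripper": 0.65},{"tx": 104,"ty": -124,"tz": 0,"wx": 0,"wy": 0,"wz": 0,"gripper": 0.65},{"tx": 130,"ty": -155,"tz": 0,"wx": 0,"wy": 0,"wz": 0,"gripper": 0.65}]}}

```text
time: 1.78
position: [0.453, -0.3366, 0.2417]
tool_rot: [3.136, -0.167, 0.001]
ft_force: [-0.2, -1.1, 0.6]
grip_width: 0.652
grip_force: 0.0
```

>>> {"method": "jog_arm", "body": {"increments": [{"tx": 6,"ty": -40,"tz": 0,"wx": 0,"wy": 0,"wz": 0,"gripper": 0.65},{"tx": 12,"ty": -80,"tz": 0,"wx": 0,"wy": 0,"wz": 0,"gripper": 0.65},{"tx": 18,"ty": -120,"tz": 0,"wx": 0,"wy": 0,"wz": 0,"gripper": 0.65},{"tx": 24,"ty": -160,"tz": 0,"wx": 0,"wy": 0,"wz": 0,"gripper": 0.65},{"tx": 30,"ty": -200,"tz": 0,"wx": 0,"wy": 0,"wz": 0,"gripper": 0.65}]}}

```text
time: 2.2
position: [0.5031, -0.1404, 0.2415]
tool_rot: [3.137, -0.167, 0.001]
ft_force: [0.7, -0.2, -0.8]
grip_width: 0.649
grip_force: 0.0
```

>>> {"method": "jog_arm", "body": {"increments": [{"tx": -10,"ty": -39,"tz": 0,"wx": 0,"wy": 0,"wz": 0,"gripper": 0.65},{"tx": -20,"ty": -78,"tz": 0,"wx": 0,"wy": 0,"wz": 0,"gripper": 0.65},{"tx": -30,"ty": -117,"tz": 0,"wx": 0,"wy": 0,"wz": 0,"gripper": 0.65},{"tx": -40,"ty": -156,"tz": 0,"wx": 0,"wy": 0,"wz": 0,"gripper": 0.65},{"tx": -50,"ty": -195,"tz": 0,"wx": 0,"wy": 0,"wz": 0,"gripper": 0.65}]}}

```text
time: 2.62
position: [0.4732, 0.0587, 0.2415]
tool_rot: [3.137, -0.167, 0.001]
ft_force: [0.3, 0.2, -0.1]
grip_width: 0.651
grip_force: 0.0
```

>>> {"method": "jog_arm", "body": {"increments": [{"tx": -7,"ty": -23,"tz": 20,"wx": 0,"wy": 0,"wz": 0,"gripper": 0.65},{"tx": -14,"ty": -46,"tz": 40,"wx": 0,"wy": 0,"wz": 0,"gripper": 0.65},{"tx": -20,"ty": -68,"tz": 60,"wx": 0,"wy": 0,"wz": 0,"gripper": 0.65},{"tx": -26,"ty": -90,"tz": 80,"wx": 0,"wy": 0,"wz": 0,"gripper": 0.65},{"tx": -26,"ty": -90,"tz": 90,"wx": 0,"wy": 0,"wz": 0,"gripper": 0.65}]}}

```text
time: 3.03
position: [0.4551, 0.1539, 0.1496]
tool_rot: [-3.136, 0.156, 0.004]
ft_force: [-1.4, 0.1, 0.5]
grip_width: 0.649
grip_force: 0.0
```

```bash
python3 - <<'E'
from h import *
d=shot('wrist','w1');s=ctrl.get_state();print(s['position'],s['tool_rot'],s['joint_positions'])
for t in('tea_light','knob_grip'):
  for o in vision.spot_in('wrist',t)[:3]:
    b=o['bbox'];print(t,o['conf'],b,px2w(d,(b[0]+b[2])/2,(b[1]+b[3])/2,.029 if t[0]=='t' else .068))
E
```

```text
[0.4549145  0.15101195 0.14829638] [ 3.13729789 -0.15894813 -0.00699947] [ 0.35951167  0.07454873 -0.75336979  1.95402977  0.05431621  1.13784697
 -2.08752275]
tea_light 0.71 [247.5, 155.1, 295.6, 204.4] [0.46404362 0.14619945 0.029     ]
tea_light 0.71 [79.0, 161.7, 129.5, 207.4] [0.47365155 0.28220813 0.029     ]
tea_light 0.6 [286.5, 272.7, 324.9, 292.0] [0.37048732 0.12500867 0.029     ]
knob_grip 0.68 [191.5, 40.3, 352.2, 124.7] [0.53579411 0.14026453 0.068     ]
```

View pics/w1.png

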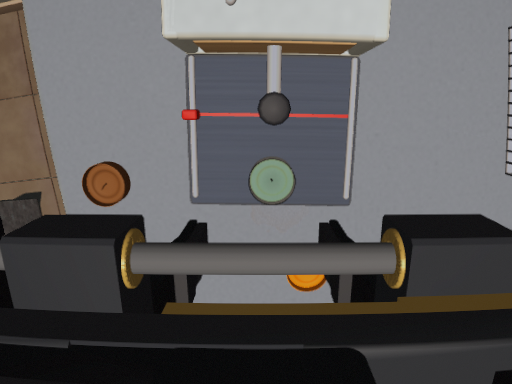

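The wrist view shows the green light at (271,180), the knob top at (274,108), the red line at row 115, brown at (106,184) and orange at (307,272). This is about 8 mm off the scene estimate and the arm was still settling, so I'll re-measure by colour with the arm at rest.

```bash
python3 - <<'E'
from h import *
np.set_printoptions(precision=4,suppress=True)
w=[.5042,.1421,-.1073]
def inw(p): c,s=np.cos(w[2]),np.sin(w[2]); v=p[:2]-w[:2]; return np.array([c*v[0]+s*v[1],-s*v[0]+c*v[1]])
for cam in('wrist','scene','side'):
    d=shot(cam); d=shot(cam)
    h=cv2.cvtColor(d['color'],cv2.COLOR_BGR2HSV)
    for n,lo,hi,z in(('green',(45,45,60),(85,255,255),.028),('red',(0,180,80),(3,255,255),.012)):
        m=cv2.inRange(h,lo,hi)|(cv2.inRange(h,(177,180,80),(180,255,255)) if n=='red' else 0)
        k,l,st,ce=cv2.connectedComponentsWithStats(m)
        for i in range(1,k):
            if st[i,4]>25:
                p=px2w(d,*ce[i],z)
                if np.abs(inw(p)).max()<.1: print(cam,n,st[i],ce[i],p,inw(p))
    if cam=='wrist':
        for n,c,z in(('knob',(274,108),.068),('fl',(188,204),.012),('fr',(352,206),.012),('redR',(346,116.5),.012),('redL',(202,115),.012),('topL',(178,50),.075),('topR',(376,43),.075)):
            p=px2w(d,*c,z); print(n,p,inw(p))
s=ctrl.get_state();print(s['position'],s['tool_rot'])
E
```

```text
wrist green [243 164  43  42 165] [265.1091 184.0121] [0.4637 0.1456 0.028 ] [-0.0407 -0.0008]
wrist green [248 169  33  31 260] [263.3962 182.2   ] [0.4653 0.1468 0.028 ] [-0.0392  0.0006]
wrist red [175 115  15  10 135] [182.237  119.8519] [0.5214 0.2082 0.012 ] [0.01   0.0675]
wrist red [318 119  21   3  48] [329.6875 119.75  ] [0.5084 0.0873 0.012 ] [ 0.01   -0.0541]
knob [0.5228 0.1339 0.068 ] [ 0.0193 -0.0062]
fl [0.4495 0.2147 0.012 ] [-0.0622  0.0663]
fr [0.4323 0.0722 0.012 ] [-0.064  -0.0772]
redR [0.5097 0.0736 0.012 ] [ 0.0128 -0.0675]
redL [0.5234 0.1913 0.012 ] [0.0138 0.051 ]
topL [0.5646 0.1896 0.075 ] [0.055  0.0536]
topR [0.5561 0.0671 0.075 ] [ 0.0596 -0.069 ]
scene green [257 235  16   9 115] [264.6435 239.113 ] [0.4593 0.1493 0.028 ] [-0.0454  0.0024]
scene red [225 241  14  12  40] [229.    247.475] [0.5236 0.1914 0.012 ] [0.014  0.0511]
[0.4584 0.1484 0.1521] [ 3.137  -0.1694  0.0026]
```

>>> {"method": "jog_arm", "body": {"increments": [{"tx": 4,"ty": 1,"tz": 30,"wx": 0,"wy": 0,"wz": 0,"gripper": 0.65},{"tx": 4,"ty": 1,"tz": 60,"wx": 0,"wy": 0,"wz": 0,"gripper": 0.65},{"tx": 4,"ty": 1,"tz": 85,"wx": 0,"wy": 0,"wz": 0,"gripper": 0.65},{"tx": 4,"ty": 1,"tz": 105,"wx": 0,"wy": 0,"wz": 0,"gripper": 0.65},{"tx": 4,"ty": 1,"tz": 114,"wx": 0,"wy": 0,"wz": 0,"gripper": 0.65}]}}

```text
time: 3.9
position: [0.46, 0.1467, 0.035]
tool_rot: [3.136, -0.168, -0.005]
ft_force: [-0.9, 0.0, -0.3]
grip_width: 0.65
grip_force: 0.0
```

>>> {"method": "jog_arm", "body": {"increments": [{"tx": 0,"ty": 0,"tz": 0,"wx": 0,"wy": 0,"wz": 0,"gripper": 0.65},{"tx": 0,"ty": 0,"tz": 0,"wx": 0,"wy": 0,"wz": 0,"gripper": 0.2},{"tx": 0,"ty": 0,"tz": 0,"wx": 0,"wy": 0,"wz": 0,"gripper": 0.2},{"tx": 0,"ty": 0,"tz": 0,"wx": 0,"wy": 0,"wz": 0,"gripper": 0.2},{"tx": 0,"ty": 0,"tz": 0,"wx": 0,"wy": 0,"wz": 0,"gripper": 0.2}], "grip_force": 15}}

```text
time: 4.32
position: [0.4624, 0.1478, 0.0385]
tool_rot: [-3.137, 0.167, -0.004]
ft_force: [-0.2, -0.3, -0.3]
grip_width: 0.431
grip_force: 0.4
```

>>> {"method": "jog_arm", "body": {"increments": [{"tx": 0,"ty": 0,"tz": 0,"wx": 0,"wy": 0,"wz": 0,"gripper": 0.2},{"tx": 0,"ty": 0,"tz": 0,"wx": 0,"wy": 0,"wz": 0,"gripper": 0.2},{"tx": 0,"ty": 0,"tz": -30,"wx": 0,"wy": 0,"wz": 0,"gripper": 0.2},{"tx": 0,"ty": 0,"tz": -60,"wx": 0,"wy": 0,"wz": 0,"gripper": 0.2},{"tx": 0,"ty": 0,"tz": -95,"wx": 0,"wy": 0,"wz": 0,"gripper": 0.2}], "grip_force": 15}}

```text
time: 4.73
position: [0.4601, 0.1475, 0.1323]
tool_rot: [3.137, -0.166, -0.005]
ft_force: [1.6, -0.3, -0.5]
grip_width: 0.423
grip_force: 15.0
```

>>> {"method": "jog_arm", "body": {"increments": [{"tx": 8,"ty": 30,"tz": -10,"wx": 0,"wy": 0,"wz": 0,"gripper": 0.2},{"tx": 16,"ty": 60,"tz": -10,"wx": 0,"wy": 0,"wz": 0,"gripper": 0.2},{"tx": 24,"ty": 90,"tz": -10,"wx": 0,"wy": 0,"wz": 0,"gripper": 0.2},{"tx": 32,"ty": 120,"tz": -10,"wx": 0,"wy": 0,"wz": 0,"gripper": 0.2},{"tx": 40,"ty": 150,"tz": -10,"wx": 0,"wy": 0,"wz": 0,"gripper": 0.2}]}}

```text
time: 5.15
position: [0.4852, -0.0072, 0.1426]
tool_rot: [3.137, -0.166, 0.001]
ft_force: [0.5, 0.9, 0.0]
grip_width: 0.422
grip_force: 15.0
```

>>> {"method": "jog_arm", "body": {"increments": [{"tx": 8,"ty": 30,"tz": 0,"wx": 0,"wy": 0,"wz": 0,"gripper": 0.2},{"tx": 16,"ty": 60,"tz": 0,"wx": 0,"wy": 0,"wz": 0,"gripper": 0.2},{"tx": 24,"ty": 90,"tz": 0,"wx": 0,"wy": 0,"wz": 0,"gripper": 0.2},{"tx": 33,"ty": 120,"tz": 0,"wx": 0,"wy": 0,"wz": 0,"gripper": 0.2},{"tx": 33,"ty": 120,"tz": 0,"wx": 0,"wy": 0,"wz": 0,"gripper": 0.2}]}}

```text
time: 5.57
position: [0.5053, -0.1364, 0.1421]
tool_rot: [3.133, -0.181, 0.001]
ft_force: [-0.1, 0.0, -0.2]
grip_width: 0.425
grip_force: 15.0
```

```bash
python3 - <<'E'
from h import *
d=shot('wrist','w2');s=ctrl.get_state();print(s['position'],s['tool_rot'],s['grip_width'],s['grip_force'])
for o in vision.spot_in('wrist','basket')[:3]:
    b=o['bbox'];print(o['conf'],b,px2w(d,b[0],b[1],.05),px2w(d,b[2],b[3],.05))
E
```

```text
[ 0.50509697 -0.13257654  0.14199175] [ 3.13587854e+00 -1.76992150e-01 -3.57821173e-04] 0.42254216544731793 14.999720995692769
0.71 [145.0, 97.9, 346.8, 284.2] [ 0.5872184  -0.06532272  0.05      ] [ 0.43107062 -0.19411802  0.05      ]
```

View pics/w2.png

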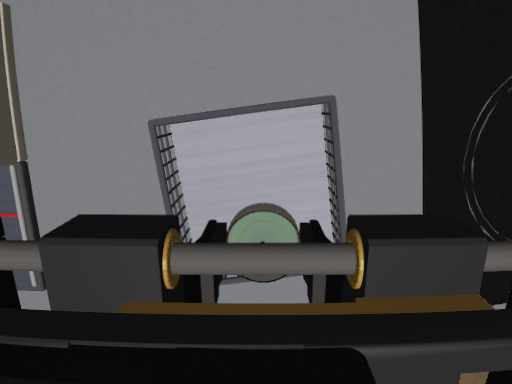

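The light is held at (263,243), above the middle of the basket. Now I lower and release it.

>>> {"method": "jog_arm", "body": {"increments": [{"tx": 0,"ty": -3,"tz": 30,"wx": 0,"wy": 0,"wz": 0,"gripper": 0.2},{"tx": 0,"ty": -3,"tz": 60,"wx": 0,"wy": 0,"wz": 0,"gripper": 0.2},{"tx": 0,"ty": -3,"tz": 85,"wx": 0,"wy": 0,"wz": 0,"gripper": 0.2},{"tx": 0,"ty": -3,"tz": 102,"wx": 0,"wy": 0,"wz": 0,"gripper": 0.2},{"tx": 0,"ty": -3,"tz": 108,"wx": 0,"wy": 0,"wz": 0,"gripper": 0.2}]}}

```text
time: 6.08
position: [0.5034, -0.1232, 0.0315]
tool_rot: [-3.135, 0.163, 0.008]
ft_force: [-0.0, 0.0, -0.8]
grip_width: 0.422
grip_force: 15.0
```

>>> {"method": "jog_arm", "body": {"increments": [{"tx": 0,"ty": 0,"tz": 0,"wx": 0,"wy": 0,"wz": 0,"gripper": 0.2},{"tx": 0,"ty": 0,"tz": 0,"wx": 0,"wy": 0,"wz": 0,"gripper": 0.62},{"tx": 0,"ty": 0,"tz": 0,"wx": 0,"wy": 0,"wz": 0,"gripper": 0.62},{"tx": 0,"ty": 0,"tz": 0,"wx": 0,"wy": 0,"wz": 0,"gripper": 0.62},{"tx": 0,"ty": 0,"tz": 0,"wx": 0,"wy": 0,"wz": 0,"gripper": 0.62}]}}

```text
time: 6.5
position: [0.5066, -0.1258, 0.0355]
tool_rot: [3.136, -0.167, 0.003]
ft_force: [0.5, -0.1, 0.1]
grip_width: 0.591
grip_force: 0.0
```

>>> {"method": "jog_arm", "body": {"increments": [{"tx": 0,"ty": 0,"tz": 0,"wx": 0,"wy": 0,"wz": 0,"gripper": 0.62},{"tx": 0,"ty": 0,"tz": -25,"wx": 0,"wy": 0,"wz": 0,"gripper": 0.62},{"tx": 0,"ty": 0,"tz": -60,"wx": 0,"wy": 0,"wz": 0,"gripper": 0.62},{"tx": 0,"ty": 0,"tz": -95,"wx": 0,"wy": 0,"wz": 0,"gripper": 0.62},{"tx": 0,"ty": 0,"tz": -130,"wx": 0,"wy": 0,"wz": 0,"gripper": 0.62}]}}

```text
time: 6.92
position: [0.5054, -0.1254, 0.1659]
tool_rot: [3.137, -0.166, -0.0]
ft_force: [0.4, -0.7, 0.6]
grip_width: 0.62
grip_force: 0.0
```

```bash
python3 - <<'E'
from h import *
d=shot('wrist');d=shot('wrist','w3');s=ctrl.get_state();print(s['time'],s['position'],s['tool_rot'],s['grip_width'])
for o in vision.spot_in('wrist','tea_light')[:3]:
    b=o['bbox'];print(o['conf'],b,px2w(d,(b[0]+b[2])/2,(b[1]+b[3])/2,.02))
E
```

```text
7.0167 [ 0.5098457  -0.12635193  0.17092155] [ 3.13340639 -0.16666688  0.01819676] 0.6152227350484738
0.64 [238.1, 164.8, 282.8, 206.2] [ 0.50942879 -0.12461765  0.02      ]
```

View pics/w3.png

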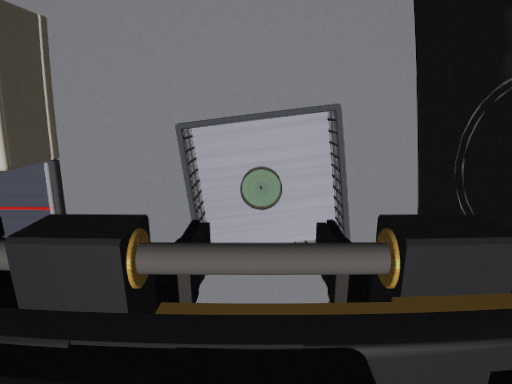

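The light lies in the middle of the basket at (260,187), released. Next, the knob.

>>> {"method": "jog_arm", "body": {"increments": [{"tx": -3,"ty": -35,"tz": 0,"wx": 0,"wy": 0,"wz": 0,"gripper": 0.62},{"tx": -6,"ty": -70,"tz": 0,"wx": 0,"wy": 0,"wz": 0,"gripper": 0.62},{"tx": -9,"ty": -105,"tz": 0,"wx": 0,"wy": 0,"wz": 0,"gripper": 0.62},{"tx": -12,"ty": -140,"tz": 0,"wx": 0,"wy": 0,"wz": 0,"gripper": 0.62},{"tx": -15,"ty": -175,"tz": 0,"wx": 0,"wy": 0,"wz": 0,"gripper": 0.62}]}}

```text
time: 7.48
position: [0.5082, 0.0514, 0.1631]
tool_rot: [3.137, -0.167, -0.003]
ft_force: [0.2, 0.2, 0.0]
grip_width: 0.622
grip_force: 0.0
```

>>> {"method": "jog_arm", "body": {"increments": [{"tx": 0,"ty": -30,"tz": 0,"wx": 0,"wy": 0,"wz": 0,"gripper": 0.62},{"tx": 0,"ty": -60,"tz": 0,"wx": 0,"wy": 0,"wz": 0,"gripper": 0.62},{"tx": 0,"ty": -91,"tz": 0,"wx": 0,"wy": 0,"wz": 0,"gripper": 0.62},{"tx": 0,"ty": -91,"tz": 0,"wx": 0,"wy": 0,"wz": 0,"gripper": 0.62},{"tx": 0,"ty": -91,"tz": 0,"wx": 0,"wy": 0,"wz": 0,"gripper": 0.62}]}}

```text
time: 7.9
position: [0.5178, 0.1427, 0.1631]
tool_rot: [-3.137, 0.159, 0.003]
ft_force: [-0.4, -0.2, 0.3]
grip_width: 0.621
grip_force: 0.0
```

```bash
python3 - <<'E'
from h import *
d=shot('wrist');d=shot('wrist','w4');s=ctrl.get_state();print(s['time'],s['position'],s['tool_rot'],s['joint_positions'])
for o in vision.spot_in('wrist','knob_grip')[:3]:
    b=o['bbox'];print(o['conf'],b,px2w(d,(b[0]+b[2])/2,(b[1]+b[3])/2,.068))
E
```

```text
8.0 [0.51840287 0.1394569  0.16311147] [ 3.13602535e+00 -1.67448287e-01 -3.01913059e-03] [ 0.34523701  0.20018403 -0.72627424  1.81044149  0.14316055  1.18641064
 -2.10281422]
0.82 [245.3, 142.9, 276.8, 212.0] [0.53504255 0.14004368 0.068     ]
```

View pics/w4.png

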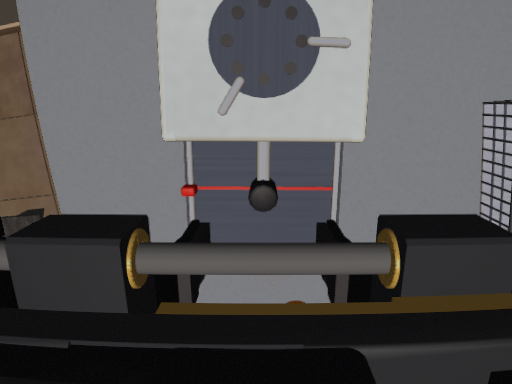

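The knob top is at (263,197), centred between the fingers, and the red line is at row 188.

```bash
python3 - <<'E'
from h import *
np.set_printoptions(precision=4,suppress=True)
d=shot('wrist')
w=[.5042,.1421,-.1073]
def inw(p): c,s=np.cos(w[2]),np.sin(w[2]); v=p[:2]-w[:2]; return np.array([c*v[0]+s*v[1],-s*v[0]+c*v[1]])
for n,c,z in(('knob',(263,197),.068),('redR',(320,188.5),.012),('redL',(210,188),.012),('topL',(163,140),.075),('topR',(365,141),.075)):
    p=px2w(d,*c,z); print(n,p,inw(p))
s=ctrl.get_state();print(s['position'],inw(s['position']))
E
```

```text
knob [0.5209 0.1384 0.068 ] [ 0.017  -0.0019]
redR [0.5084 0.0881 0.012 ] [ 0.0099 -0.0532]
redL [0.5194 0.1861 0.012 ] [0.0104 0.0454]
topL [0.5704 0.202  0.075 ] [0.0594 0.0667]
topR [0.5548 0.0642 0.075 ] [ 0.0587 -0.072 ]
[0.5188 0.1387 0.1635] [ 0.0149 -0.0018]
```

>>> {"method": "jog_arm", "body": {"increments": [{"tx": 1,"ty": 0,"tz": 30,"wx": 0,"wy": 0,"wz": 0,"gripper": 0.62},{"tx": 1,"ty": 0,"tz": 60,"wx": 0,"wy": 0,"wz": 0,"gripper": 0.62},{"tx": 1,"ty": 0,"tz": 85,"wx": 0,"wy": 0,"wz": 0,"gripper": 0.62},{"tx": 1,"ty": 0,"tz": 105,"wx": 0,"wy": 0,"wz": 0,"gripper": 0.62},{"tx": 1,"ty": 0,"tz": 112,"wx": 0,"wy": 0,"wz": 0,"gripper": 0.62}]}}

```text
time: 8.52
position: [0.5178, 0.138, 0.0489]
tool_rot: [3.135, -0.17, -0.008]
ft_force: [-0.3, -0.1, -0.2]
grip_width: 0.621
grip_force: 0.0
```

>>> {"method": "jog_arm", "body": {"increments": [{"tx": 0,"ty": 0,"tz": 0,"wx": 0,"wy": 0,"wz": 0,"gripper": 0.1},{"tx": 0,"ty": 0,"tz": 0,"wx": 0,"wy": 0,"wz": 0,"gripper": 0.1},{"tx": 0,"ty": 0,"tz": 0,"wx": 0,"wy": 0,"wz": 0,"gripper": 0.1},{"tx": 0,"ty": 0,"tz": 0,"wx": 0,"wy": 0,"wz": 0,"gripper": 0.1},{"tx": 0,"ty": 0,"tz": 0,"wx": 0,"wy": 0,"wz": 0,"gripper": 0.1}], "grip_force": 35}}

```text
time: 8.93
position: [0.5209, 0.1405, 0.0535]
tool_rot: [-3.137, 0.167, -0.004]
ft_force: [-0.5, 1.2, 0.6]
grip_width: 0.328
grip_force: 0.0
```

>>> {"method": "jog_arm", "body": {"increments": [{"tx": 0,"ty": 0,"tz": 0,"wx": 0,"wy": 0,"wz": 0,"gripper": 0.1},{"tx": 0,"ty": 0,"tz": 0,"wx": 0,"wy": 0,"wz": 0,"gripper": 0.1},{"tx": 0,"ty": 0,"tz": 0,"wx": 0,"wy": 0,"wz": 0,"gripper": 0.1},{"tx": 0,"ty": 0,"tz": 0,"wx": 0,"wy": 0,"wz": 0,"gripper": 0.1},{"tx": 0,"ty": 0,"tz": 0,"wx": 0,"wy": 0,"wz": 0,"gripper": 0.1}]}}

```text
time: 9.35
position: [0.5206, 0.1403, 0.0531]
tool_rot: [3.137, -0.167, 0.002]
ft_force: [-1.1, -1.0, 5.5]
grip_width: 0.241
grip_force: 35.0
```

>>> {"method": "jog_arm", "body": {"increments": [{"tx": -6,"ty": 0,"tz": 0,"wx": 0,"wy": 0,"wz": 0,"gripper": 0.1},{"tx": -12,"ty": 0,"tz": 0,"wx": 0,"wy": 0,"wz": 0,"gripper": 0.1},{"tx": -18,"ty": 0,"tz": 0,"wx": 0,"wy": 0,"wz": 0,"gripper": 0.1},{"tx": -24,"ty": 0,"tz": 0,"wx": 0,"wy": 0,"wz": 0,"gripper": 0.1},{"tx": -30,"ty": 0,"tz": 0,"wx": 0,"wy": 0,"wz": 0,"gripper": 0.1}]}}

```text
time: 9.77
position: [0.4909, 0.1436, 0.0531]
tool_rot: [-3.137, 0.167, -0.005]
ft_force: [5.7, -2.0, 5.4]
grip_width: 0.242
grip_force: 35.0
```

>>> {"method": "jog_arm", "body": {"increments": [{"tx": -5,"ty": 0,"tz": 0,"wx": 0,"wy": 0,"wz": 0,"gripper": 0.1},{"tx": -10,"ty": 0,"tz": 0,"wx": 0,"wy": 0,"wz": 0,"gripper": 0.1},{"tx": -15,"ty": 0,"tz": 0,"wx": 0,"wy": 0,"wz": 0,"gripper": 0.1},{"tx": -18,"ty": 0,"tz": 0,"wx": 0,"wy": 0,"wz": 0,"gripper": 0.1},{"tx": -18,"ty": 0,"tz": 0,"wx": 0,"wy": 0,"wz": 0,"gripper": 0.1}]}}

```text
time: 10.18
position: [0.4728, 0.1456, 0.0531]
tool_rot: [3.137, -0.166, 0.005]
ft_force: [5.1, -1.8, 3.7]
grip_width: 0.239
grip_force: 35.0
```

>>> {"method": "jog_arm", "body": {"increments": [{"tx": 0,"ty": 0,"tz": 0,"wx": 0,"wy": 0,"wz": 0,"gripper": 0.1},{"tx": 0,"ty": 0,"tz": 0,"wx": 0,"wy": 0,"wz": 0,"gripper": 0.1},{"tx": 0,"ty": 0,"tz": 0,"wx": 0,"wy": 0,"wz": 0,"gripper": 0.1},{"tx": 0,"ty": 0,"tz": 0,"wx": 0,"wy": 0,"wz": 0,"gripper": 0.1},{"tx": 0,"ty": 0,"tz": 0,"wx": 0,"wy": 0,"wz": 0,"gripper": 0.1}]}}

```text
time: 10.6
position: [0.4734, 0.1456, 0.0531]
tool_rot: [-3.137, 0.167, -0.005]
ft_force: [4.5, -1.2, 5.6]
grip_width: 0.24
grip_force: 35.0
```

```bash
python3 - <<'E'
from h import *
P=[]
for i in range(6):
    d=shot('wrist') if i%2 else shot('scene'); P.append(ctrl.get_state()['position'])
    if i%2: W=d['color']
    else: S=d['color']
s=ctrl.get_state();print(s['time'],np.mean(P,0),s['ft_force'],s['grip_force'],s['grip_width'])
a=cv2.resize(S[185:275,185:285],None,fx=5.9,fy=5.9,interpolation=cv2.INTER_CUBIC)
cv2.imwrite('pics/s2.png',a); cv2.imwrite('pics/w5.png',W)
E
```

```text
10.9 [0.47338085 0.14553806 0.0530589 ] [ 6.16461176 -1.77766259  5.77661034] 35.00049005728215 0.24254089534876333
```

View pics/s2.png

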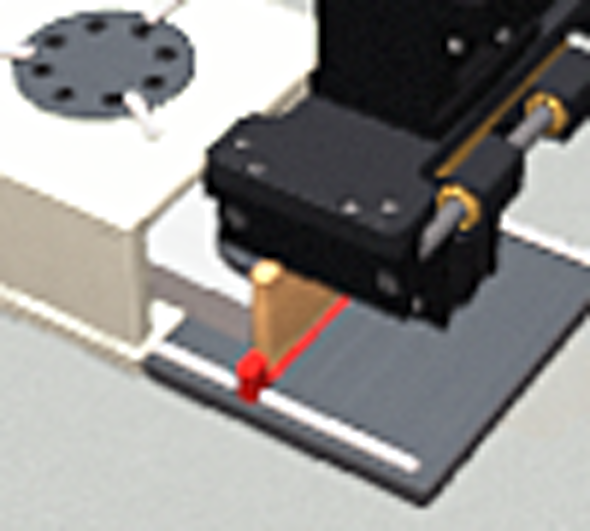

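View pics/w5.png

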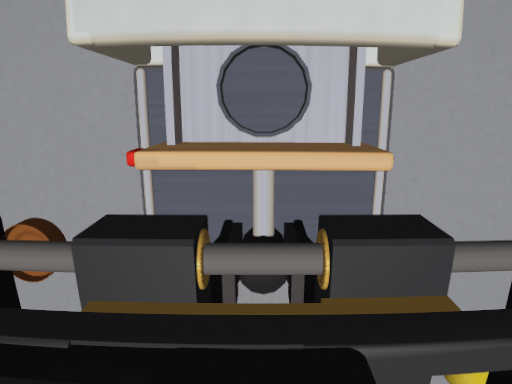

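Both views show the face roughly at the line: the clip is at crop (252,375), and the face's lower edge runs just along the red line. I'll check this numerically, using views from before and after the pull.

```bash
python3 - <<'E'
from h import *
np.set_printoptions(precision=1,suppress=True)
d=shot('scene'); 
w=[.5042,.1421,-.1073]
def T(x,y,z): c,s=np.cos(w[2]),np.sin(w[2]); return [w[0]+c*x-s*y,w[1]+s*x+c*y,z]
Q=lambda p:(w2px(d,p)-[185,185]+.5)*5.9-.5
for x in(.003,.0075,.012):
    print(x,'face bot/top +y',Q(T(x,.054,.015)),Q(T(x,.054,.060)),'face bot y=.02',Q(T(x,.02,.015)),'line y=.06,.054,.02',Q(T(x,.060,.012)),Q(T(x,.054,.012)),Q(T(x,.02,.012)),'clip top',Q(T(x,.064,.029)))
# red pixels now, in warmer frame (line: z=.012, right part only)
h=cv2.cvtColor(d['color'],cv2.COLOR_BGR2HSV); m=cv2.inRange(h,(0,150,80),(4,255,255))|cv2.inRange(h,(176,150,80),(180,255,255))
for v,u in np.argwhere(m[185:275,185:285])+185:
    p=px2w(d,u,v,.012)[:2]-w[:2]; c,s=np.cos(w[2]),np.sin(w[2]); q=1e3*np.array([c*p[0]+s*p[1],-s*p[0]+c*p[1]])
    if -10<q[1]<52: print(u,v,q)
E
```

```text
0.003 face bot/top +y [282.5 381.4] [279.8 288.4] face bot y=.02 [334.2 327. ] line y=.06,.054,.02 [273.3 397.3] [282.7 387.4] [334.2 332.9] clip top [265.8 369.6]
0.0075 face bot/top +y [272.2 376.7] [269.2 283.7] face bot y=.02 [324.  322.5] line y=.06,.054,.02 [262.9 392.5] [272.3 382.7] [324.1 328.4] clip top [255.3 364.8]
0.012 face bot/top +y [261.9 372. ] [258.5 279. ] face bot y=.02 [313.9 318. ] line y=.06,.054,.02 [252.6 387.8] [262.1 378. ] [314. 324.] clip top [244.9 360.1]
243 235 [10.3  1.6]
242 236 [10.4  5.5]
243 236 [8.6 4.3]
241 237 [10.5  9.5]
242 237 [8.6 8.3]
240 238 [10.6 13.4]
241 238 [ 8.7 12.2]
239 239 [10.7 17.2]
240 239 [ 8.8 16.1]
238 240 [10.7 21.1]
239 240 [ 8.9 19.9]
237 241 [10.8 24.9]
238 241 [ 9.  23.8]
236 242 [10.9 28.8]
237 242 [ 9.1 27.6]
235 243 [11.  32.6]
236 243 [ 9.1 31.4]
234 244 [11.  36.3]
235 244 [ 9.2 35.2]
227 245 [22.  47.1]
228 245 [20.2 45.9]
229 245 [18.4 44.7]
233 245 [11.1 40.1]
234 245 [ 9.3 38.9]
226 246 [22.1 50.8]
227 246 [20.2 49.6]
228 246 [18.4 48.5]
229 246 [16.6 47.3]
232 246 [11.2 43.8]
233 246 [ 9.4 42.7]
228 247 [16.7 51. ]
229 247 [14.9 49.8]
231 247 [11.3 47.5]
232 247 [ 9.4 46.4]
230 248 [11.3 51.2]
231 248 [ 9.5 50.1]
232 248 [ 7.7 48.9]
```

```bash
python3 -c "
from bench import ctrl
print(ctrl.close_job())"
```

```text
the job is handed in; nothing more can be done
None
```

The burnt-out tea light is in the basket, and the arm is still holding the drawer by its knob with the front face at the red line, to within about 2–3 mm by my camera measurements; the job is handed in, with no verdict returned.

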